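# Drive the battery cover screw of a kitchen scale home

## Robot

A 7-joint arm with a two-finger parallel gripper is mounted at the origin on a cart in front of the work surface, level with it; the furniture and walls round the work are solid. World frame = base frame: x ahead of the robot, y to its left, z up, the work surface at z = 0. Lengths are in mm, angles in degrees, forces in N, time in s.
With the tool pointing down it reaches from about 425 to 925 mm from the base axis. Payload 6.8 kg.
Tool frame: the origin (TCP) lies midway between the tips of the shut fingers; the grasp point (between the pads) lies 19 mm behind it (grasp_offset is the distance from the TCP to the grasp point, in mm); y points along the fingers, x is the direction in which the jaws open and shut, and the axes are right-handed (so a half turn about y gives the same grasp; the last joint's range is limited). The gripper opens to 88 mm and grips with 3 to 60 N. Pads are 20 mm wide; open, the fingers measure 115 mm over their backs; the gripper's body (75 mm by 178 mm) begins 61 mm behind the grasp point.
Start: joints at [58.149, 27.33, 1.283, 89.118, -0.659, 63.558, -4.761], TCP at [292.276, -608.46, 185.664] pointing down, gripper open.
Joint ranges: [-169.35, 169.35], [-19.33, 120.38], [-80.79, 83.38], [13.8, 139.57], [-78.32, 258.32], [9.67, 109.79], [-169.56, 169.56]. Speed limits (degrees/s): [136.94, 136.94, 180, 180, 180, 180, 180].

## Interface

Orientations are given as [roll, pitch, yaw] about the fixed x, y, z axes, in that order (R = Rz(yaw) Ry(pitch) Rx(roll)).
In Python, from bench import read_state, snapshot, sign_off, grasp_offset gives the robot as it stands.
- The arm moves only by the tool move_arm, never from a script. Its argument "motion" is a list of rows, each an object of numbers: "tx", "ty", "tz": the shift along the tool's x, y, z in m; "wx", "wy", "wz": the turn, a rotation vector about the tool's x, y, z in degrees; "hand": the closure in counts, from 0 (fully open) to 255 (shut). In form: [{"tx": .., "ty": .., "tz": .., "wx": .., "wy": .., "wz": .., "hand": ..}, ...]. A call has 1 to 12 rows; each row is the pose to reach, as a shift and turn from the pose commanded when the call began, along the tool's axes at that moment; what a row does not reach only later rows make up. A row lasts 1/8 s, in which the tool goes at most 62.5 mm and 10.7 degrees, less where a joint would pass 70% of its speed; a pose out of reach is approached as far as the arm can. A call with a gripper value outside its range is refused whole. The fingers move at their own pace and stop on an object; "newtons" is the grip in N (left out, the last holds). Time passes only in rows, so rows that repeat a pose let the fingers close. It gives the time, the measured TCP pose, the force and the opening at its end, in the units of the state.
- read_state(): the state, without advancing time (a new reading comes with each control period).
- snapshot(name): name is "scene" or "top"; returns a dict with "pixels" (400x640x3 uint8, red, green, blue), "fx", "fy", "cx", "cy" (pixels), "dist_coeffs" ([k1, k2, p1, p2, k3] as OpenCV has them; the pictures are not rectified), "camera_from_world" (4x4, takes a point from world to camera coordinates). Camera axes: x right, y up, looking along -z (the intrinsics and any distortion apply to the point x, -y, -z); pixel columns grow to the right and rows downward; lengths in mm; the calibration is good to about 2 mm. A picture is of the moment at which its call begins. There is no depth.
- sign_off(): hands the job in, once; it reports no verdict.
The state is a dict: "t": time; "joint_pos": joint angles; "qvel": joint speeds; "joint_efforts": joint torques, N m; "tool_pos": TCP position; "tcp_rot": TCP orientation; "ft_force": force on the tool from outside, world axes, zero at the start; "torque": the same for the moment, N m; "grip_width": opening from 0.0 (shut) to 1.0 (fully open).
Only numpy, scipy, OpenCV 4.12 (cv2) and the standard library are available. Lean on these libraries where they do the work, as an engineer would, in place of code of your own. Each camera call takes 0.05 s, during which the arm holds its last target. There are 200 camera calls.

## Task

The battery cover screw of the upturned kitchen scale still stands proud. Take the screwdriver from its wooden stand, set its blade in the screw's slot and, keeping it pressed down to the bottom of the slot, turn it clockwise until the screw is fully home and flush with the cover. Then hang the screwdriver upright in its stand again, let go, and leave the other things where they are.

Things in the scene. Friction and masses are not known exactly. Their poses are not given: they have to be found in the camera images.
- scale: kitchen scale upside down, fast on the worktop: white plate 130 x 170 x 7 mm below, grey housing 112 x 150 mm up to 16 mm, four rubber feet up to 24 mm at its corners, light grey battery cover 72 x 80 mm with its flat face 26 mm above the worktop. Origin: centre of the underside; x short side, y long side, z up. Cover's centre and screw axis at [0, -0.030] m.
- screw_head: steel head of the cover screw, 28 mm across, in a 31 mm recess of the cover. Slot 6 mm wide, 5 mm deep, open-ended, mouth chamfered to 9 mm. Origin: centre of the slot's floor, 5 mm below the rim; z up, x along the slot. Starts 3.5 to 4.6 mm proud; home it is flush, its slot in line with two black ridges on the cover (scale's y). It sinks 3.5 mm per radian; the blade must follow it down.
- screw_turn (a joint): angle of the cover screw: grows as it turns clockwise seen from above, 0.05 to 0.35 rad at the start, 1.35 rad at its stop, fully home. It turns stiffly (0.15 N m) and stays where it is left; a push alone does not turn it.
- screwdriver: flat screwdriver, 125 mm, 0.14 kg, upright in the stand. Origin: middle of the blade's tip; z up the shaft, x along the blade's width. Blade 16 x 3.5 mm, tip tapered (0.15 rad free turn in the slot); shaft 8 mm; collar 38 mm across, 47 to 53 mm above the tip; black flat-sided handle 53 to 125 mm above the tip, 30 mm along x (as the blade) by 20 mm along y: grasp its middle.
- stand: wooden stand, fast on the worktop: an upright block 66 x 66 x 55 mm on a 74 mm square foot. Origin: centre of the underside, z up. (Mind the wall cupboard over the rear of the worktop, from x = 0.57 m back and 0.45 m up: swing the wrist past in front of it.)
- stand_hole (a point): middle of the mouth of the stand's round through hole: 24 mm wide with a 3 mm chamfer, 55 mm above the worktop. The screwdriver hangs in it with the collar's underside on the block's top and its tip 8 mm above the worktop.
- honey_jar: glass jar with black lid, 63 mm across, 94 mm high, a bystander. Origin: centre of the underside.
- mug: green and white mug, 78 x 116 x 101 mm, a bystander. Origin: centre of the underside.
- tea_box: black cardboard box, 68 x 136 x 69 mm, a bystander. Origin: centre of the underside.
Mind the look-alikes: they are no part of the job. What is shaped like the screwdriver but blue is not meant.

How it is judged:
By the outcome, as a careful person would: the job done as asked, in the order asked, and still so for the second after the job is handed in, with the robot touching nothing.
It also fails if it takes over 58 s, if anything falls off the work surface, if the arm or the gripper's body presses on something with over 40 N, if the wrist force passes 120 N, or if a joint passes its speed limit or range.

## Working session

There is one attempt and no reset: what is moved stays moved. The work goes in short steps, Python scripts to look and compute and a tool call to move; the robot and the scene stay as the last step left them, time stands still between calls to the robot, and variables do not carry over. Pictures are saved under pics/ and viewed, about 8 in all and at most 12, crops included, and the job is handed in when it is done.

Besides the shell and the picture viewer there is one more tool, called as name(argument=value, ...) on one line, values as JSON. move_arm: Moves the arm, as the interface text tells. Its arguments: {"type":"object","properties":{"motion":{"type":"array"},"newtons":{"type":"number"}},"required":["motion"]}

```bash
mkdir -p pics; cat > h.py <<'E'
import numpy as np, cv2
from bench import read_state, snapshot, sign_off, grasp_offset
def K(s): return np.array([[s["fx"],0,s["cx"]],[0,s["fy"],s["cy"]],[0,0,1.]])
F=np.diag([1,-1,-1.])
def ray(s,uv):
    p=cv2.undistortPoints(np.array(uv,float).reshape(-1,1,2),K(s),np.array(s["dist_coeffs"],float)).reshape(-1,2)
    M=np.array(s["camera_from_world"]);R=M[:3,:3];t=M[:3,3]
    d=(F@np.c_[p,np.ones(len(p))].T).T@R
    return -R.T@t,d
def onplane(s,uv,z):
    c,d=ray(s,uv); return c+d*((z-c[2])/d[:,2])[:,None]
def proj(s,P):
    M=np.array(s["camera_from_world"]);P=np.atleast_2d(P).astype(float)
    q=(F@(P@M[:3,:3].T+M[:3,3]).T).T
    return cv2.projectPoints(q,np.zeros(3),np.zeros(3),K(s),np.array(s["dist_coeffs"],float))[0].reshape(-1,2)
def crop(s,u0,v0,u1,v1,k,name):
    im=cv2.cvtColor(s["pixels"][v0:v1,u0:u1],cv2.COLOR_RGB2BGR)
    cv2.imwrite("pics/"+name,cv2.resize(im,None,fx=k,fy=k,interpolation=cv2.INTER_CUBIC))
E
python3 - <<'E'
from h import *
st=read_state();print(st,grasp_offset)
a=snapshot("scene");b=snapshot("top")
for s in(a,b):print(s["fx"],s["dist_coeffs"],np.linalg.inv(np.array(s["camera_from_world"]))[:3].round(2).tolist())
im=np.vstack([a["pixels"],b["pixels"]]);im=cv2.cvtColor(im,cv2.COLOR_RGB2BGR)
cv2.imwrite("pics/both.png",cv2.resize(im,None,fx=.75,fy=.75,interpolation=cv2.INTER_AREA))
E
```

```text
{'t': 0.0, 'joint_pos': array([58.14803712, 27.37535715,  1.27936357, 89.17645657, -0.66018117,
       63.55715158, -4.76199533]), 'qvel': array([ 0.07895613, -0.08223208, -0.01592924, -0.00513091, -0.00738428,
        0.02407128, -0.03903385]), 'joint_efforts': array([ 6.85307787e-04, -5.82852709e+01,  1.53484549e+00, -2.72609425e+01,
       -5.42407692e-02,  1.70726446e-02,  1.48270738e-04]), 'tool_pos': array([ 291.99015874, -607.85361297,  184.70036267]), 'tcp_rot': array([-90.00609296,   0.10146886, -64.34120768]), 'ft_force': array([ 0.2217256 , -0.73935257,  0.33765052]), 'torque': array([-0.00070259, -0.02988285,  0.02902898]), 'grip_width': 0.9996451856845923} 18.700000000000003
478.00957114046975 [-0.14622928  0.          0.          0.          0.        ] [[0.69, 0.3, -0.66, -262.02], [-0.73, 0.3, -0.62, -613.39], [0.01, 0.9, 0.43, 584.24]]
503.44722506726794 [-0.12783314  0.          0.          0.          0.        ] [[-0.03, 0.99, -0.16, 339.14], [-1.0, -0.03, -0.02, 103.54], [-0.03, 0.16, 0.99, 1376.77]]
```

View pics/both.png

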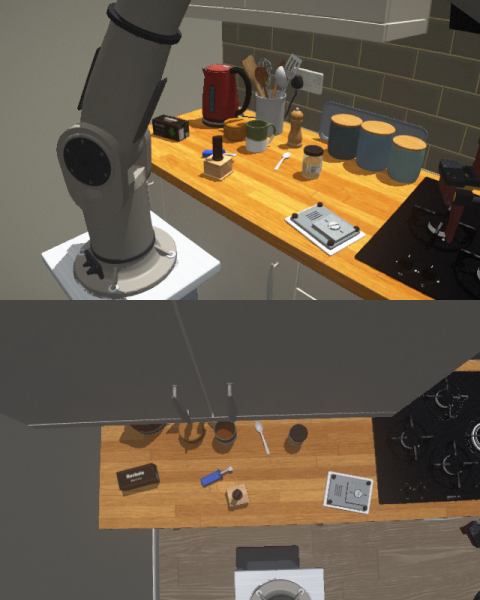

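The black upright handle in the stand is at scene px ~(288,197), top ~(316,260), which matches the description. The blue look-alike lies flat at top ~(287,236). The other dark items are the tea box at top (184,236) and the jar lid at (397,177). Next I take a close crop.

```bash
python3 - <<'E'
from h import *
a=snapshot("scene");b=snapshot("top")
def c(s,u0,v0,u1,v1,k):return cv2.resize(cv2.cvtColor(s["pixels"][v0:v1,u0:u1],cv2.COLOR_RGB2BGR),None,fx=k,fy=k,interpolation=cv2.INTER_CUBIC)
top=np.hstack([c(b,280,225,350,295,5),c(b,425,220,505,290,5)])
bot=np.hstack([c(a,255,170,325,250,5)[:400],c(a,375,260,490,340,3.5)[:400]])
h=np.full((600,800,3),0,np.uint8); h[:350,:750]=top[:350,:750]
cv2.imwrite("pics/c1.png",h*1)
y=cv2.resize(bot,None,fx=.62,fy=.62); h[352:352+min(248,y.shape[0]),:y.shape[1]]=y[:248] if 1 else 0
cv2.imwrite("pics/c1.png",h)
# rough blobs
px=b["pixels"].astype(int)
for n,P in(("stand",[[316,262]]),("scale",[[464,257]]),("tip",[[316,258]])):
    for z in(0,26,55,117):print(n,z,onplane(b,P,z).round(0).tolist())
E
```

```text
Traceback (most recent call last):
ValueError: all the input array dimensions except for the concatenation axis must match exactly, but along dimension 0, the array at index 0 has size 400 and the array at index 1 has size 280
```

```bash
cat >> h.py <<'E'
def c(s,u0,v0,u1,v1,k):return cv2.resize(cv2.cvtColor(s["pixels"][v0:v1,u0:u1],cv2.COLOR_RGB2BGR),None,fx=k,fy=k,interpolation=cv2.INTER_CUBIC)
def grid(name,rows):
    H=max(sum(max(i.shape[0] for i in r) for r in rows),1);W=max(sum(i.shape[1] for i in r) for r in rows)
    o=np.zeros((H,W,3),np.uint8);y=0
    for r in rows:
        x=0
        for i in r:o[y:y+i.shape[0],x:x+i.shape[1]]=i;x+=i.shape[1]
        y+=max(i.shape[0] for i in r)
    cv2.imwrite("pics/"+name,o);print(o.shape)
E
python3 - <<'E'
from h import *
a=snapshot("scene");b=snapshot("top")
grid("c1.png",[[c(b,280,225,350,295,5),c(b,425,220,505,290,5)],[c(a,255,170,325,250,3),c(a,375,260,495,340,3)]])
for n,P in(("stand",[[316,262]]),("scale",[[464,257]])):
    for z in(0,26,55,125):print(n,z,onplane(b,P,z).round(0).tolist())
E
```

```text
(590, 750, 3)
stand 0 [[414.0, 142.0, 0.0]]
stand 26 [[413.0, 141.0, 26.0]]
stand 55 [[411.0, 140.0, 55.0]]
stand 125 [[408.0, 138.0, 125.0]]
scale 0 [[415.0, -264.0, 0.0]]
scale 26 [[413.0, -257.0, 26.0]]
scale 55 [[412.0, -249.0, 55.0]]
scale 125 [[408.0, -231.0, 125.0]]
```

View pics/c1.png

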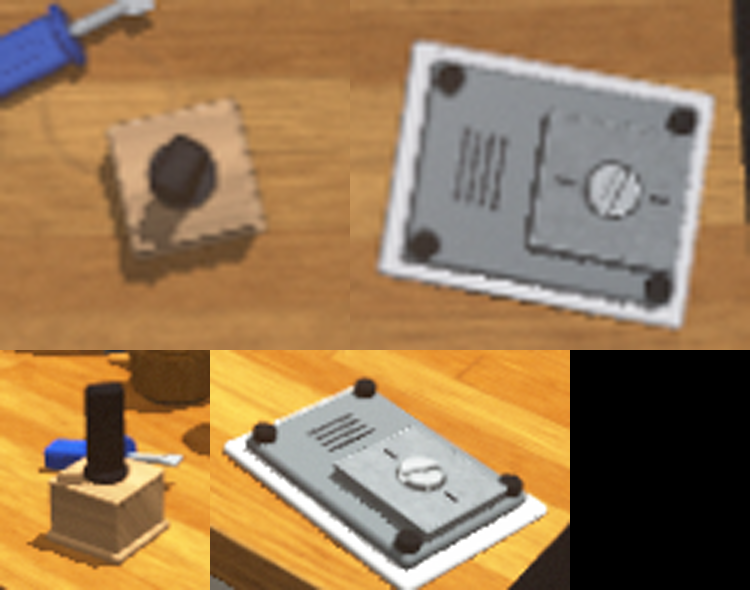

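The crop confirms it. The black-handled driver stands in the wooden block (top px ~316.6,259.6) and the blue one lies flat beside it. The screw is at top px ~477.6,258, with its slot turned from the ridge line. Next I measure these more precisely.

```bash
python3 - <<'E'
from h import *
a=snapshot("scene");b=snapshot("top")
def st(i,lo,hi):return np.clip((i.astype(float)-lo)*255/(hi-lo),0,255).astype(np.uint8)
grid("c2.png",[[st(c(b,300,242,335,277,11),10,75),st(c(b,458,238,493,278,10),60,220)],[st(c(a,275,175,305,220,5),5,60),c(a,420,285,460,320,5)]])
# stand: wood top mask vs. dark mask
g=cv2.cvtColor(b["pixels"],cv2.COLOR_RGB2GRAY)
def blob(m,u,v):
    n,l,s,ce=cv2.connectedComponentsWithStats(m.astype(np.uint8));
    k=[i for i in range(1,n) if s[i,4]>3];return [(s[i].tolist(),ce[i].round(2).tolist()) for i in k]
R=g[245:275,303:332];print("dark",blob(R<55,0,0))
# white plate
px=b["pixels"].astype(int);m=np.zeros(g.shape,np.uint8)
sub=px[220:295,425:500];mm=((sub.min(2)>175)).astype(np.uint8)
m[220:295,425:500]=mm
cs,_=cv2.findContours(m,cv2.RETR_EXTERNAL,cv2.CHAIN_APPROX_NONE);pts=np.vstack(cs).reshape(-1,2)
W=onplane(b,pts,7)[:,:2].astype(np.float32);r=cv2.minAreaRect(W);print("plate",r)
# saturation: grey stuff (plate+housing)
mm=((sub.max(2)-sub.min(2))<35).astype(np.uint8);m[:]=0;m[220:295,425:500]=mm
cs,_=cv2.findContours(m,cv2.RETR_EXTERNAL,cv2.CHAIN_APPROX_NONE);cc=max(cs,key=cv2.contourArea).reshape(-1,2)
print("plate2",cv2.minAreaRect(onplane(b,cc,7)[:,:2].astype(np.float32)))
print("ridge/screw",onplane(b,[[468.2,256.4],[486.8,259.8],[477.6,258]],26).round(1).tolist())
print("slot",onplane(b,[[475,263],[480.6,253]],29).round(1).tolist())
print("standtop",onplane(b,[[301.4,251],[327,245],[333,271],[306,276]],55).round(1).tolist())
print("collar",onplane(b,[[316.6,259.6]],61).round(1).tolist())
E
```

```text
(625, 735, 3)
dark [([8, 11, 10, 10, 30], [13.33, 17.1])]
plate ((416.48785400390625, -263.0541687011719), (166.54452514648438, 128.31141662597656), 77.52950286865234)
plate2 ((415.95892333984375, -262.7491149902344), (169.68307495117188, 130.97296142578125), 77.68363189697266)
ridge/screw [[414.3, -268.8, 26.0], [403.2, -319.2, 26.0], [409.0, -294.2, 26.0]]
slot [[395.8, -285.3, 29.0], [422.0, -302.5, 29.0]]
standtop [[441.3, 177.9, 55.0], [455.1, 110.2, 55.0], [386.6, 96.6, 55.0], [375.6, 167.4, 55.0]]
collar [[417.2, 138.4, 61.0]]
```

View pics/c2.png

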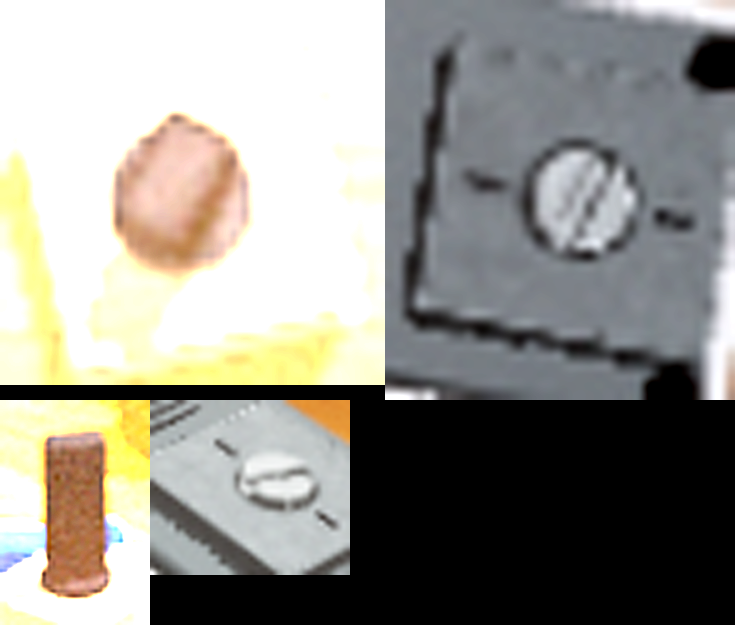

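First move: a waypoint in front of the cupboard, turning toward the jaw direction needed at the stand.

move_arm(motion=[{"tx":-0.27,"ty":-0.04,"tz":0.38,"wx":0,"wy":-90,"wz":0,"hand":0},{"tx":-0.27,"ty":-0.04,"tz":0.38,"wx":0,"wy":-90,"wz":0,"hand":0},{"tx":-0.27,"ty":-0.04,"tz":0.38,"wx":0,"wy":-90,"wz":0,"hand":0},{"tx":-0.27,"ty":-0.04,"tz":0.38,"wx":0,"wy":-90,"wz":0,"hand":0},{"tx":-0.27,"ty":-0.04,"tz":0.38,"wx":0,"wy":-90,"wz":0,"hand":0},{"tx":-0.27,"ty":-0.04,"tz":0.38,"wx":0,"wy":-90,"wz":0,"hand":0},{"tx":-0.27,"ty":-0.04,"tz":0.38,"wx":0,"wy":-90,"wz":0,"hand":0},{"tx":-0.27,"ty":-0.04,"tz":0.38,"wx":0,"wy":-90,"wz":0,"hand":0},{"tx":-0.27,"ty":-0.04,"tz":0.38,"wx":0,"wy":-90,"wz":0,"hand":0}])

```text
t: 1.52
tool_pos: [519.6, -197.1, 226.2]
tcp_rot: [-90.0, -0.1, 26.2]
ft_force: [0.2, -0.3, -1.1]
grip_width: 1.0
```

```bash
python3 - <<'E'
from h import *
st=read_state();print(st["t"],st["tool_pos"],st["tcp_rot"],st["joint_pos"].round(0),st["ft_force"])
fr=[snapshot("top") for _ in range(4)];b=fr[0];m=np.mean([f["pixels"].astype(float) for f in fr],0)
print("noise",np.std([f["pixels"][258,316] for f in fr],0))
b["pixels"]=m.clip(0,255).astype(np.uint8)
a=snapshot("scene")
def stt(i,lo,hi):return np.clip((i.astype(float)-lo)*255/(hi-lo),0,255).astype(np.uint8)
grid("c3.png",[[stt(c(b,304,246,330,274,14),10,75),stt(c(b,468,248,488,268,20),90,230)],[stt(c(a,432,288,458,312,8),90,240)]])
print("slot scene",onplane(a,[[439,301.4],[452.4,299]],29).round(1).tolist())
E
```

```text
1.525 [ 519.5830187  -197.05948729  226.23440935] [-89.99567097  -0.09794235  26.18694157] [ 36.  16. -26. 102.   8.  64.  33.] [ 0.21704285 -0.30621202 -1.0754267 ]
noise [0.8291562  1.22474487 0.8660254 ]
(592, 764, 3)
slot scene [[400.2, -288.4, 29.0], [423.9, -303.4, 29.0]]
```

View pics/c3.png

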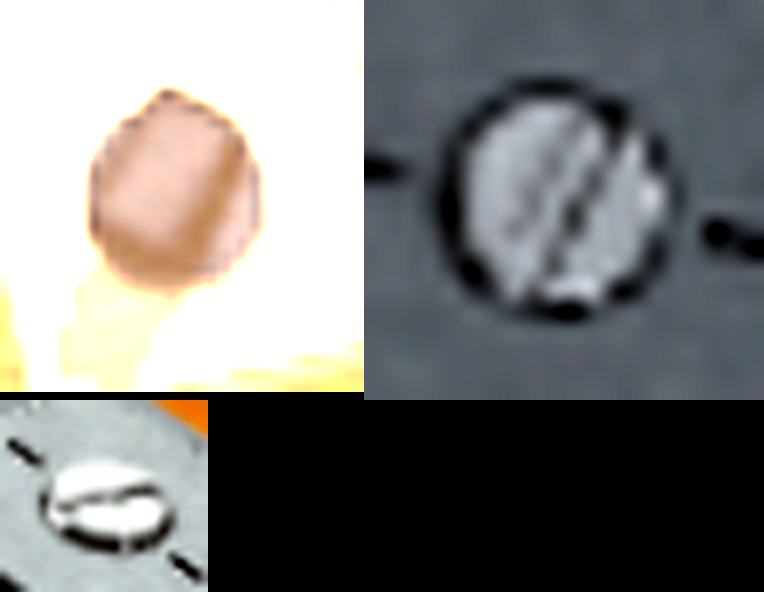

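The slot axis is about -34° in world (lines in the top crop, scene ray -32°), so it is about 68° short of the ridges. The handle's long side is about -28° and it stands upright at (417,138). Next I move above it with the jaw direction at 62°.

move_arm(motion=[{"tx":0.056,"ty":0.026,"tz":0.346,"wx":0,"wy":-36,"wz":0,"hand":0},{"tx":0.056,"ty":0.026,"tz":0.346,"wx":0,"wy":-36,"wz":0,"hand":0},{"tx":0.056,"ty":0.026,"tz":0.346,"wx":0,"wy":-36,"wz":0,"hand":0},{"tx":0.056,"ty":0.026,"tz":0.346,"wx":0,"wy":-36,"wz":0,"hand":0},{"tx":0.056,"ty":0.026,"tz":0.346,"wx":0,"wy":-36,"wz":0,"hand":0},{"tx":0.056,"ty":0.026,"tz":0.346,"wx":0,"wy":-36,"wz":0,"hand":0},{"tx":0.056,"ty":0.026,"tz":0.346,"wx":0,"wy":-36,"wz":0,"hand":0},{"tx":0.056,"ty":0.026,"tz":0.346,"wx":0,"wy":-36,"wz":0,"hand":0},{"tx":0.056,"ty":0.026,"tz":0.346,"wx":0,"wy":-36,"wz":0,"hand":0}])

```text
t: 2.9
tool_pos: [419.1, 134.0, 199.6]
tcp_rot: [-90.0, 0.0, 61.5]
ft_force: [0.6, -0.1, 0.6]
grip_width: 0.998
```

```bash
python3 - <<'E'
from h import *
st=read_state();print(st["t"],st["tool_pos"],st["tcp_rot"],st["joint_pos"].round(0))
b=snapshot("top");a=snapshot("scene")
print("screw ell top",onplane(b,[[477.8,257.85]],29.5).round(1),"scene",onplane(a,[[445.4,301.2]],30).round(1))
print("handle top",onplane(b,[[316.1,258.6]],133).round(1))
# handle axis in scene: dark mask
p=a["pixels"].max(2)[170:225,275:305];ys,xs=np.nonzero(p<55);print(len(xs),[(y+170,xs[ys==y].min()+275,xs[ys==y].max()+275) for y in range(0,55,5) if (ys==y).any()])
print(proj(a,[[417,138,133],[417,138,61]]).round(1),proj(b,[[417,138,133],[417,138,61]]).round(1))
E
```

```text
2.9 [419.13282915 134.04484524 199.60628383] [-9.00082165e+01  1.90468972e-02  6.14712779e+01] [ 17.   8. -46. 116.   7.  58.  29.]
screw ell top [[ 409.2 -293.8   29.5]] scene [[ 407.8 -297.6   30. ]]
handle top [[415.5 137.7 133. ]]
374 [(185, np.int64(284), np.int64(295)), (190, np.int64(284), np.int64(295)), (195, np.int64(284), np.int64(295)), (200, np.int64(284), np.int64(295)), (205, np.int64(284), np.int64(295)), (210, np.int64(283), np.int64(294))]
[[288.6 181.5]
 [289.2 209.1]] [[315.9 258. ]
 [316.8 259.7]]
```

move_arm(motion=[{"ty":0.0,"hand":0},{"ty":0.05,"hand":0},{"ty":0.1,"hand":0},{"ty":0.122,"hand":0},{"ty":0.122,"hand":0},{"ty":0.122,"hand":0}])

```text
invalid input at $.motion[0]: expected keys tx, ty, tz, wx, wy, wz, hand
```

```bash
python3 - <<'E'
from h import *
st=read_state();print(st["t"],st["tool_pos"],st["tcp_rot"],st["ft_force"])
a=snapshot("scene");b=snapshot("top")
grid("c4.png",[[c(a,240,130,340,240,4),c(b,280,220,350,300,5)]])
E
```

```text
3.0 [419.01625979 134.4123988  199.61561176] [-9.00012883e+01  1.01117213e-02  6.15079463e+01] [ 0.8778287  -0.78898982 -0.60792334]
(440, 750, 3)
```

View pics/c4.png

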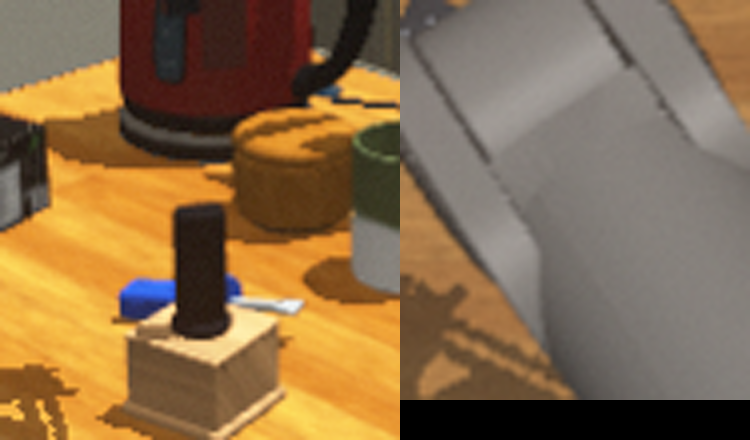

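The fingers show at crop (170,80) and (222,70), straddling the upright black handle as intended. The TCP is about 4 mm short, so I correct that and descend.

move_arm(motion=[{"tx":0.002,"ty":0.05,"tz":0.003,"wx":0,"wy":0,"wz":0,"hand":0},{"tx":0.002,"ty":0.1,"tz":0.003,"wx":0,"wy":0,"wz":0,"hand":0},{"tx":0.002,"ty":0.122,"tz":0.003,"wx":0,"wy":0,"wz":0,"hand":0},{"tx":0.002,"ty":0.122,"tz":0.003,"wx":0,"wy":0,"wz":0,"hand":0},{"tx":0.002,"ty":0.122,"tz":0.003,"wx":0,"wy":0,"wz":0,"hand":0},{"tx":0.002,"ty":0.122,"tz":0.003,"wx":0,"wy":0,"wz":0,"hand":0}])

```text
t: 3.85
tool_pos: [418.0, 139.0, 78.8]
tcp_rot: [-90.1, -0.1, 61.6]
ft_force: [-0.2, 0.2, 0.1]
grip_width: 0.999
```

move_arm(motion=[{"tx":0,"ty":0,"tz":0,"wx":0,"wy":0,"wz":0,"hand":255},{"tx":0,"ty":0,"tz":0,"wx":0,"wy":0,"wz":0,"hand":255},{"tx":0,"ty":0,"tz":0,"wx":0,"wy":0,"wz":0,"hand":255},{"tx":0,"ty":0,"tz":0,"wx":0,"wy":0,"wz":0,"hand":255},{"tx":0,"ty":0,"tz":0,"wx":0,"wy":0,"wz":0,"hand":255},{"tx":0,"ty":0,"tz":0,"wx":0,"wy":0,"wz":0,"hand":255},{"tx":0,"ty":0,"tz":0,"wx":0,"wy":0,"wz":0,"hand":255},{"tx":0,"ty":0,"tz":0,"wx":0,"wy":0,"wz":0,"hand":255}], newtons=45)

```text
t: 4.85
tool_pos: [416.8, 138.8, 77.6]
tcp_rot: [-90.0, 0.0, 61.7]
ft_force: [-0.3, 0.5, -0.6]
grip_width: 0.222
```

The grip is at 19.5 mm, on the 20 mm flats. Next I lift.

move_arm(motion=[{"tx":0,"ty":-0.03,"tz":0,"wx":0,"wy":0,"wz":0,"hand":255},{"tx":0,"ty":-0.07,"tz":0,"wx":0,"wy":0,"wz":0,"hand":255},{"tx":0,"ty":-0.12,"tz":0,"wx":0,"wy":0,"wz":0,"hand":255},{"tx":0,"ty":-0.12,"tz":0,"wx":0,"wy":0,"wz":0,"hand":255},{"tx":0,"ty":-0.12,"tz":0,"wx":0,"wy":0,"wz":0,"hand":255},{"tx":0,"ty":-0.12,"tz":0,"wx":0,"wy":0,"wz":0,"hand":255}])

```text
t: 5.6
tool_pos: [415.7, 138.2, 196.1]
tcp_rot: [-89.9, 0.1, 61.7]
ft_force: [0.0, -0.2, -1.3]
grip_width: 0.222
```

```bash
python3 - <<'E'
from h import *
st=read_state();print(st["t"],st["tool_pos"],st["tcp_rot"],st["ft_force"],st["grip_width"],st["joint_pos"].round(0))
a=snapshot("scene")
grid("c5.png",[[c(a,250,110,330,230,5)]])
p=st["tool_pos"];print(proj(a,[p,[p[0],p[1],p[2]-70.3],[p[0],p[1],p[2]-20]]).round(1))
E
```

```text
5.6 [415.73362222 138.21282531 196.14829997] [-89.87188924   0.11322767  61.66466018] [ 0.03382181 -0.21500016 -1.26129484] 0.22191510966449354 [ 17.   8. -47. 117.   7.  58.  29.]
(600, 400, 3)
[[287.6 156.1]
 [288.2 184.4]
 [287.8 164.3]]
```

View pics/c5.png

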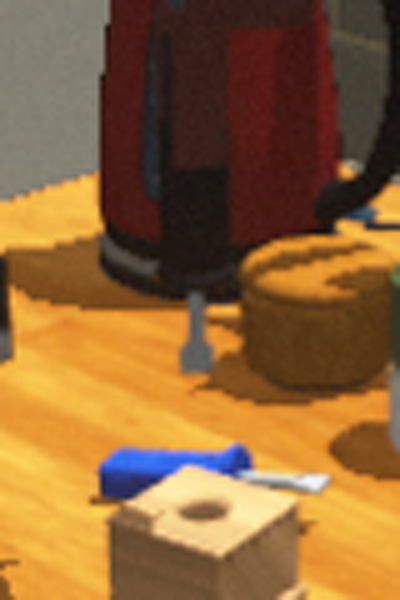

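The driver is in hand, upright, with its tip at px (289.2,184.4) against a predicted (288.2,184.4). The scene camera reads about 1 px to the right, and the hole is seen at px (291,212). Next I carry it to above the screw.

move_arm(motion=[{"tx":-0.042,"ty":0,"tz":-0.038,"wx":0,"wy":0,"wz":0,"hand":255},{"tx":-0.084,"ty":0,"tz":-0.075,"wx":0,"wy":1,"wz":0,"hand":255},{"tx":-0.126,"ty":0,"tz":-0.113,"wx":0,"wy":2,"wz":0,"hand":255},{"tx":-0.168,"ty":0,"tz":-0.15,"wx":0,"wy":3,"wz":0,"hand":255},{"tx":-0.22,"ty":0.01,"tz":-0.165,"wx":0,"wy":4,"wz":0,"hand":255},{"tx":-0.275,"ty":0.02,"tz":-0.175,"wx":0,"wy":5,"wz":0,"hand":255},{"tx":-0.33,"ty":0.03,"tz":-0.187,"wx":0,"wy":5.7,"wz":0,"hand":255},{"tx":-0.384,"ty":0.045,"tz":-0.198,"wx":0,"wy":5.7,"wz":0,"hand":255},{"tx":-0.384,"ty":0.073,"tz":-0.198,"wx":0,"wy":5.7,"wz":0,"hand":255},{"tx":-0.384,"ty":0.073,"tz":-0.198,"wx":0,"wy":5.7,"wz":0,"hand":255},{"tx":-0.384,"ty":0.073,"tz":-0.198,"wx":0,"wy":5.7,"wz":0,"hand":255},{"tx":-0.384,"ty":0.073,"tz":-0.198,"wx":0,"wy":5.7,"wz":0,"hand":255}])

```text
t: 7.15
tool_pos: [409.9, -292.7, 125.6]
tcp_rot: [-90.1, -0.0, 56.1]
ft_force: [0.1, -0.1, -2.2]
grip_width: 0.224
```

move_arm(motion=[{"tx":0,"ty":0.005,"tz":0,"wx":0,"wy":0,"wz":0,"hand":255},{"tx":0,"ty":0.01,"tz":0,"wx":0,"wy":0,"wz":0,"hand":255},{"tx":0,"ty":0.01,"tz":0,"wx":0,"wy":0,"wz":0,"hand":255},{"tx":0,"ty":0.01,"tz":0,"wx":0,"wy":0,"wz":0,"hand":255},{"tx":0,"ty":0.01,"tz":0,"wx":0,"wy":0,"wz":0,"hand":255}])

```text
t: 7.78
tool_pos: [408.9, -293.3, 114.8]
tcp_rot: [-90.0, -0.0, 56.0]
ft_force: [0.3, -1.1, -1.1]
grip_width: 0.225
```

```bash
python3 - <<'E'
from h import *
st=read_state();print(st["t"],st["tool_pos"],st["tcp_rot"],st["ft_force"],st["torque"],st["grip_width"],st["joint_pos"].round(0))
a=snapshot("scene");b=snapshot("top")
grid("c6.png",[[c(a,410,245,480,330,7),c(b,455,235,500,280,6)]])
p=st["tool_pos"];print("tip pred",proj(a,[[p[0],p[1],p[2]-69.6],[p[0],p[1],p[2]-16.6]]).round(1),"screw",proj(a,[[409.1,-293.3,30]]).round(1))
E
```

```text
7.775 [ 408.94206656 -293.26344269  114.75038928] [-9.00118474e+01 -1.28899474e-03  5.59526129e+01] [ 0.32488203 -1.1087149  -1.14035246] [ 0.05007822 -0.13898353  0.03988302] 0.22493798785131283 [ 51.  18. -26. 115.  11.  49.  75.]
(595, 760, 3)
tip pred [[444.8 293.4]
 [448.7 269.8]] screw [[443.8 299.9]]
```

View pics/c6.png

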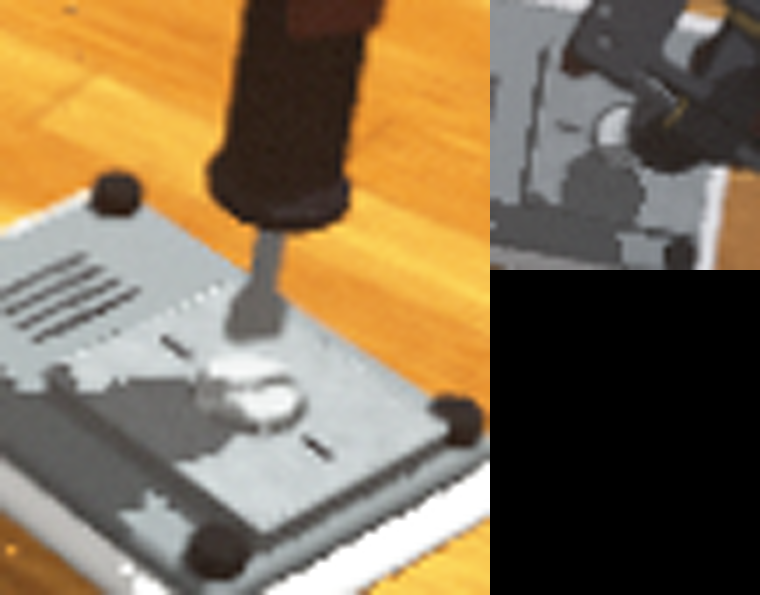

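The tip is at px (445.7,292.4), just above the head centre at (445.9,300.0), with the blade roughly in line with the slot. The relative error looks under about 2 mm. I nudge it slightly and go down gently while watching the force.

move_arm(motion=[{"tx":-0.001,"ty":0.006,"tz":-0.0015,"wx":0,"wy":0,"wz":0,"hand":255},{"tx":-0.001,"ty":0.012,"tz":-0.0015,"wx":0,"wy":0,"wz":0,"hand":255},{"tx":-0.001,"ty":0.0145,"tz":-0.0015,"wx":0,"wy":0,"wz":0,"hand":255},{"tx":-0.001,"ty":0.016,"tz":-0.0015,"wx":0,"wy":0,"wz":0,"hand":255},{"tx":-0.001,"ty":0.017,"tz":-0.0015,"wx":0,"wy":0,"wz":0,"hand":255},{"tx":-0.001,"ty":0.017,"tz":-0.0015,"wx":0,"wy":0,"wz":0,"hand":255},{"tx":-0.001,"ty":0.017,"tz":-0.0015,"wx":0,"wy":0,"wz":0,"hand":255},{"tx":-0.001,"ty":0.017,"tz":-0.0015,"wx":0,"wy":0,"wz":0,"hand":255}])

```text
t: 8.88
tool_pos: [409.6, -294.9, 97.8]
tcp_rot: [-90.0, 0.0, 56.0]
ft_force: [-0.4, -0.5, -2.1]
grip_width: 0.225
```

There is no contact force at tip z≈28, which is below the rim, so the blade is in the slot. I continue to the floor.

move_arm(motion=[{"tx":0,"ty":0.001,"tz":0,"wx":0,"wy":0,"wz":0,"hand":255},{"tx":0,"ty":0.002,"tz":0,"wx":0,"wy":0,"wz":0,"hand":255},{"tx":0,"ty":0.003,"tz":0,"wx":0,"wy":0,"wz":0,"hand":255},{"tx":0,"ty":0.0035,"tz":0,"wx":0,"wy":0,"wz":0,"hand":255},{"tx":0,"ty":0.0035,"tz":0,"wx":0,"wy":0,"wz":0,"hand":255},{"tx":0,"ty":0.0035,"tz":0,"wx":0,"wy":0,"wz":0,"hand":255}])

```text
t: 9.62
tool_pos: [409.7, -295.0, 94.4]
tcp_rot: [-90.0, 0.0, 56.0]
ft_force: [-1.0, -0.1, 3.7]
grip_width: 0.225
```

move_arm(motion=[{"tx":0,"ty":0.001,"tz":0,"wx":0,"wy":0,"wz":0,"hand":255},{"tx":0,"ty":0.001,"tz":0,"wx":0,"wy":0,"wz":0,"hand":255},{"tx":0,"ty":0.001,"tz":0,"wx":0,"wy":0,"wz":0,"hand":255},{"tx":0,"ty":0.001,"tz":0,"wx":0,"wy":0,"wz":0,"hand":255}])

```text
t: 10.12
tool_pos: [410.1, -295.1, 94.1]
tcp_rot: [-90.1, 0.0, 56.0]
ft_force: [-1.8, 0.2, 9.4]
grip_width: 0.225
```

move_arm(motion=[{"tx":0,"ty":0.0005,"tz":0,"wx":0,"wy":4,"wz":0,"hand":255},{"tx":0,"ty":0.0007,"tz":0,"wx":0,"wy":8,"wz":0,"hand":255},{"tx":0,"ty":0.001,"tz":0,"wx":0,"wy":12,"wz":0,"hand":255},{"tx":0,"ty":0.0012,"tz":0,"wx":0,"wy":16,"wz":0,"hand":255},{"tx":0,"ty":0.0015,"tz":0,"wx":0,"wy":20,"wz":0,"hand":255},{"tx":0,"ty":0.0017,"tz":0,"wx":0,"wy":24,"wz":0,"hand":255},{"tx":0,"ty":0.002,"tz":0,"wx":0,"wy":28,"wz":0,"hand":255},{"tx":0,"ty":0.0022,"tz":0,"wx":0,"wy":32,"wz":0,"hand":255},{"tx":0,"ty":0.0025,"tz":0,"wx":0,"wy":36,"wz":0,"hand":255},{"tx":0,"ty":0.0025,"tz":0,"wx":0,"wy":36,"wz":0,"hand":255}])

```text
t: 11.38
tool_pos: [410.5, -295.1, 92.2]
tcp_rot: [-90.1, -0.0, 19.9]
ft_force: [-3.4, 2.8, 15.8]
grip_width: 0.221
```

```bash
python3 - <<'E'
from h import *
st=read_state();print(st["t"],st["tool_pos"],st["tcp_rot"],st["ft_force"],st["torque"],st["grip_width"],st["joint_pos"].round(0))
E
```

```text
11.375 [ 410.45941387 -295.09983494   92.23257812] [-9.00896909e+01 -4.97668260e-02  1.99349876e+01] [-3.35939795  2.83942086 15.79299849] [0.71792841 0.86552886 0.07687841] 0.2206013160756023 [ 44.  19. -18. 116.   8.  46.  41.]
```

The screw is following: it sank 1.9 mm, or about 31°. I continue.

move_arm(motion=[{"tx":0,"ty":0.0003,"tz":0,"wx":0,"wy":4,"wz":0,"hand":255},{"tx":0,"ty":0.0005,"tz":0,"wx":0,"wy":8,"wz":0,"hand":255},{"tx":0,"ty":0.0008,"tz":0,"wx":0,"wy":12,"wz":0,"hand":255},{"tx":0,"ty":0.001,"tz":0,"wx":0,"wy":16,"wz":0,"hand":255},{"tx":0,"ty":0.0013,"tz":0,"wx":0,"wy":20,"wz":0,"hand":255},{"tx":0,"ty":0.0015,"tz":0,"wx":0,"wy":24,"wz":0,"hand":255},{"tx":0,"ty":0.0018,"tz":0,"wx":0,"wy":28,"wz":0,"hand":255},{"tx":0,"ty":0.002,"tz":0,"wx":0,"wy":32,"wz":0,"hand":255},{"tx":0,"ty":0.002,"tz":0,"wx":0,"wy":34,"wz":0,"hand":255},{"tx":0,"ty":0.002,"tz":0,"wx":0,"wy":34,"wz":0,"hand":255},{"tx":0,"ty":0.002,"tz":0,"wx":0,"wy":34,"wz":0,"hand":255}])

```text
t: 12.75
tool_pos: [410.4, -294.8, 90.2]
tcp_rot: [-90.0, -0.1, -14.0]
ft_force: [-2.5, 3.4, 15.3]
grip_width: 0.225
```

```bash
python3 - <<'E'
from h import *
st=read_state();print(st["t"],st["tool_pos"],st["tcp_rot"],st["ft_force"],st["torque"],st["grip_width"],st["joint_pos"].round(0))
E
```

```text
12.75 [ 410.37059438 -294.82657382   90.18453326] [-9.00153967e+01 -7.48736429e-02 -1.40162063e+01] [-2.46279565  3.38572785 15.30828773] [0.9073175  0.88870814 0.09126373] 0.22454625458662458 [ 38.  19. -11. 117.   5.  45.  10.]
```

move_arm(motion=[{"tx":0,"ty":0.0002,"tz":0,"wx":0,"wy":2,"wz":0,"hand":255},{"tx":0,"ty":0.0003,"tz":0,"wx":0,"wy":4,"wz":0,"hand":255},{"tx":0,"ty":0.0004,"tz":0,"wx":0,"wy":6,"wz":0,"hand":255},{"tx":0,"ty":0.0004,"tz":0,"wx":0,"wy":7,"wz":0,"hand":255},{"tx":0,"ty":0.0004,"tz":0,"wx":0,"wy":7,"wz":0,"hand":255},{"tx":0,"ty":0.0004,"tz":0,"wx":0,"wy":7,"wz":0,"hand":255}])

```text
t: 13.5
tool_pos: [410.4, -294.8, 89.9]
tcp_rot: [-90.0, -0.1, -21.0]
ft_force: [-3.3, 3.7, 17.8]
grip_width: 0.227
```

```bash
python3 - <<'E'
from h import *
st=read_state();print(st["t"],st["tool_pos"],st["tcp_rot"],st["ft_force"],st["torque"],st["grip_width"],st["joint_pos"].round(0))
E
```

```text
13.5 [ 410.38815686 -294.75939017   89.86003142] [-8.99992366e+01 -7.32406745e-02 -2.10141303e+01] [-3.2846706   3.70928218 17.81398277] [0.98346989 1.01895418 0.1202836 ] 0.22681862410455852 [ 37.  19. -10. 117.   5.  45.   3.]
```

move_arm(motion=[{"tx":0,"ty":0.0001,"tz":0,"wx":0,"wy":2,"wz":0,"hand":255},{"tx":0,"ty":0.0002,"tz":0,"wx":0,"wy":4,"wz":0,"hand":255},{"tx":0,"ty":0.0002,"tz":0,"wx":0,"wy":6,"wz":0,"hand":255},{"tx":0,"ty":0.0002,"tz":0,"wx":0,"wy":6,"wz":0,"hand":255},{"tx":0,"ty":0.0002,"tz":0,"wx":0,"wy":6,"wz":0,"hand":255},{"tx":0,"ty":0.0002,"tz":0,"wx":0,"wy":6,"wz":0,"hand":255}])

```text
t: 14.25
tool_pos: [410.4, -294.8, 89.8]
tcp_rot: [-90.0, -0.1, -27.0]
ft_force: [-3.7, 3.0, 17.5]
grip_width: 0.226
```

```bash
python3 - <<'E'
from h import *
st=read_state();print(st["t"],st["tool_pos"],st["tcp_rot"],st["ft_force"],st["torque"],st["grip_width"],st["joint_pos"].round(0))
E
```

```text
14.25 [ 410.39435967 -294.77736315   89.75271234] [-8.99902873e+01 -7.70082611e-02 -2.70158052e+01] [-3.6616746   3.0077062  17.48704387] [1.11059558 1.02198224 0.16333707] 0.2262211226886593 [ 36.  19.  -9. 117.   4.  45.  -2.]
```

move_arm(motion=[{"tx":0,"ty":0.0,"tz":0,"wx":0,"wy":2,"wz":0,"hand":255},{"tx":0,"ty":0.0001,"tz":0,"wx":0,"wy":4,"wz":0,"hand":255},{"tx":0,"ty":0.0001,"tz":0,"wx":0,"wy":6,"wz":0,"hand":255},{"tx":0,"ty":0.0001,"tz":0,"wx":0,"wy":6,"wz":0,"hand":255},{"tx":0,"ty":0.0001,"tz":0,"wx":0,"wy":6,"wz":0,"hand":255},{"tx":0,"ty":0.0001,"tz":0,"wx":0,"wy":6,"wz":0,"hand":255}])

```text
t: 15.0
tool_pos: [410.5, -294.7, 89.7]
tcp_rot: [-90.0, -0.1, -33.0]
ft_force: [-3.5, 3.8, 17.5]
grip_width: 0.225
```

```bash
python3 - <<'E'
from h import *
st=read_state();print(st["t"],st["tool_pos"],st["tcp_rot"],st["ft_force"],st["torque"],st["grip_width"])
a=snapshot("scene")
grid("c7.png",[[c(a,410,245,480,330,7)]])
E
```

```text
15.0 [ 410.46019555 -294.66031069   89.66197378] [-8.99779058e+01 -7.30569758e-02 -3.29846722e+01] [-3.5462734   3.81009823 17.49556904] [1.08071857 1.07446654 0.26163137] 0.2246884524558091
(595, 490, 3)
```

View pics/c7.png

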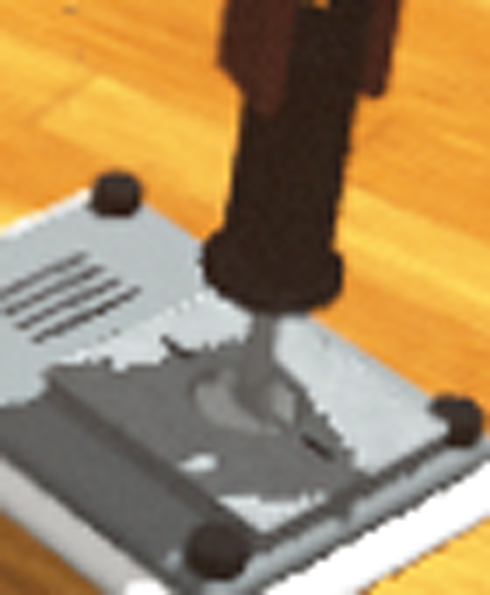

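Torque rose from 0.08 to 0.26 N m with no further sinking, and the slot lies along the ridges (crop ~(250,395)), so the screw is at its stop. I unwind the twist, then lift straight up.

move_arm(motion=[{"tx":0,"ty":0.0,"tz":0,"wx":0,"wy":-4,"wz":0,"hand":255},{"tx":0,"ty":0.0,"tz":0,"wx":0,"wy":-8,"wz":0,"hand":255},{"tx":0,"ty":-0.001,"tz":0,"wx":0,"wy":-12,"wz":0,"hand":255},{"tx":0,"ty":-0.003,"tz":0,"wx":0,"wy":-14,"wz":0,"hand":255},{"tx":0,"ty":-0.006,"tz":0,"wx":0,"wy":-14,"wz":0,"hand":255},{"tx":0,"ty":-0.012,"tz":0,"wx":0,"wy":-14,"wz":0,"hand":255},{"tx":0,"ty":-0.04,"tz":0,"wx":0,"wy":-14,"wz":0,"hand":255},{"tx":0,"ty":-0.09,"tz":0,"wx":0,"wy":-14,"wz":0,"hand":255},{"tx":0,"ty":-0.11,"tz":0,"wx":0,"wy":-14,"wz":0,"hand":255},{"tx":0,"ty":-0.11,"tz":0,"wx":0,"wy":-14,"wz":0,"hand":255},{"tx":0,"ty":-0.11,"tz":0,"wx":0,"wy":-14,"wz":0,"hand":255},{"tx":0,"ty":-0.11,"tz":0,"wx":0,"wy":-14,"wz":0,"hand":255}])

```text
t: 16.55
tool_pos: [408.7, -294.4, 196.5]
tcp_rot: [-90.0, 0.1, -19.0]
ft_force: [0.2, -0.8, -0.7]
grip_width: 0.224
```

```bash
python3 - <<'E'
from h import *
st=read_state();print(st["t"],st["tool_pos"],st["tcp_rot"],st["ft_force"],st["torque"],st["grip_width"],st["joint_pos"].round(0))
a=snapshot("scene")
grid("c8.png",[[c(a,400,190,490,330,4),c(a,430,285,462,315,12)]])
p=st["tool_pos"];print("tip pred",proj(a,[[p[0],p[1],p[2]-69.6],[p[0],p[1],p[2]-22.6]]).round(1))
E
```

```text
16.55 [ 408.68824963 -294.35726006  196.54464708] [-89.96661056   0.14695392 -19.04158337] [ 0.16491223 -0.78324166 -0.69558188] [-0.08757541 -0.06901671  0.00040642] 0.22357027721563 [ 38.  11. -11. 111.   2.  58.   7.]
(560, 744, 3)
tip pred [[451.3 256.6]
 [454.9 233.7]]
```

View pics/c8.png

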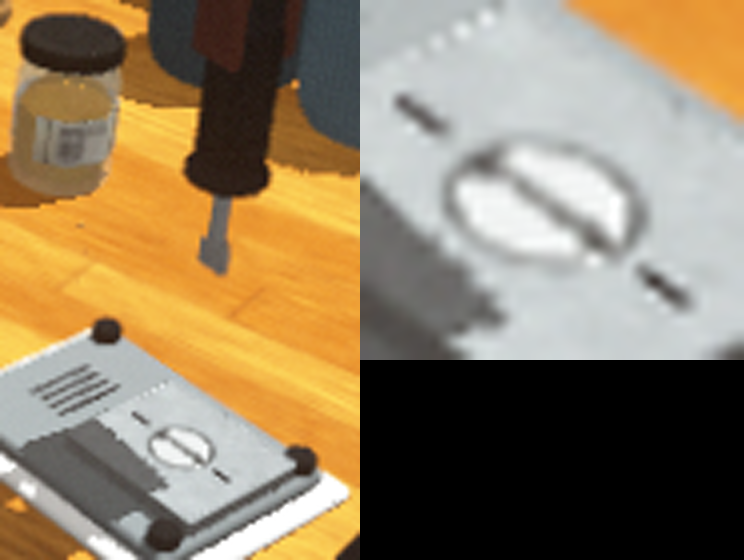

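The screw looks flush and in line with the ridges. I check the slot angle numerically against the ridge line.

```bash
python3 - <<'E'
from h import *
for cam in("scene","top"):
    fr=[snapshot(cam) for _ in range(4)];s=fr[0];g=np.mean([f["pixels"].astype(float).mean(2) for f in fr],0).astype(np.float32)
    if cam=="top":
        q=proj(s,[[409.5,-293,26]])[0];
    else: q=np.array([445.2,301.])
    # metric rectified patch about the screw, plane z=26, 0.25 mm per px, axes: cols = +x, rows = -y
    ctr=onplane(s,[q],26)[0];X,Y=np.meshgrid(np.arange(-30,30,.25),np.arange(30,-30,-.25))
    P=proj(s,np.c_[ctr[0]+X.ravel(),ctr[1]+Y.ravel(),np.full(X.size,26)]).astype(np.float32).reshape(*X.shape,2)
    W=cv2.remap(g,P[...,0],P[...,1],cv2.INTER_CUBIC)
    r=np.hypot(X,Y)
    def line(m):
        w=np.clip(np.median(W[m])-W[m]-8,0,None);c0=np.array([(X[m]*w).sum(),(Y[m]*w).sum()])/w.sum()
        D=np.c_[X[m],Y[m]]-c0;e,v=np.linalg.eigh((D*w[:,None]).T@D);d=v[:,1];return np.degrees(np.arctan2(d[1],d[0]))%180,c0.round(2)
    a1=np.radians(77.6);along=X*np.cos(a1)+Y*np.sin(a1);ac=-X*np.sin(a1)+Y*np.cos(a1)
    print(cam,ctr.round(1),"slot",line(r<10.5),"ridges",line((abs(ac)<5)&(abs(along)>18)&(abs(along)<30)))
    cv2.imwrite(f"pics/r_{cam}.png",cv2.resize(W.clip(0,255).astype(np.uint8),None,fx=1.6,fy=1.6))
grid("c9.png",[[cv2.imread("pics/r_scene.png"),cv2.imread("pics/r_top.png")]])
E
```

```text
scene [ 412.9 -294.7   26. ] slot (np.float64(79.49964524230386), array([-1.34, -0.37])) ridges (np.float64(77.41462583200257), array([-1.78, -1.16]))
top [ 409.5 -293.    26. ] slot (np.float64(77.34907597995273), array([ 2.21, -2.39])) ridges (np.float64(76.84954479547683), array([-0.67, -3.75]))
(384, 768, 3)
```

View pics/c9.png

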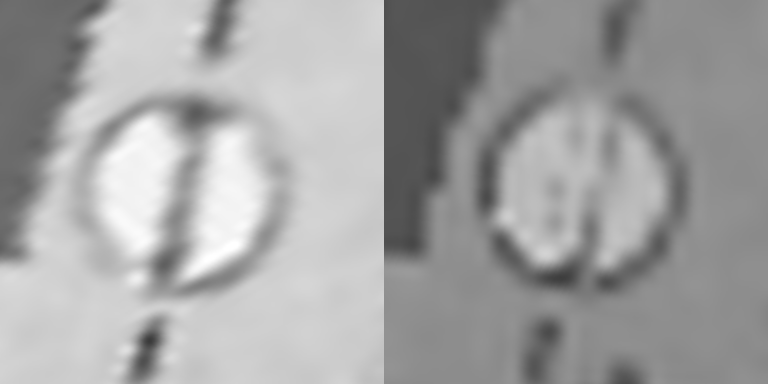

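In both rectified views the slot (79.5°/77.3°) agrees with the ridges (77.4°/76.8°), so the screw is home. Now I measure the empty hole's centre for the return.

```bash
python3 - <<'E'
from h import *
for cam in("scene","top"):
    s=snapshot(cam);px=s["pixels"].astype(float).mean(2).astype(np.float32)
    X,Y=np.meshgrid(np.arange(-40,40,.5),np.arange(40,-40,-.5))
    P=proj(s,np.c_[416+X.ravel(),138.5+Y.ravel(),np.full(X.size,55)]).astype(np.float32).reshape(*X.shape,2)
    W=cv2.remap(px,P[...,0],P[...,1],cv2.INTER_CUBIC);r=np.hypot(X,Y)
    lo,hi=W[r<6].min(),np.median(W[(r>16)&(r<24)]);m=((W<hi-.35*(hi-lo))&(r<17))
    n,l,st,ce=cv2.connectedComponentsWithStats(m.astype(np.uint8));k=1+np.argmax(st[1:,4]);x,y,w,h,A=st[k]
    print(cam,lo,hi,"centroid",416+(ce[k][0]*.5-40),138.5+40-ce[k][1]*.5,"box ctr",416-40+(x+w/2)*.5,138.5+40-(y+h/2)*.5,"size",w*.5,h*.5,A*.25)
    cv2.imwrite(f"pics/q_{cam}.png",cv2.resize(W.clip(0,255).astype(np.uint8),None,fx=2.3,fy=2.3))
grid("c10.png",[[cv2.imread("pics/q_scene.png"),cv2.imread("pics/q_top.png")]])
E
```

```text
scene 86.55885 208.68814 centroid 417.29987871437237 134.49181322013342 box ctr 417.5 133.75 size 24.0 22.5 412.25
top 94.89048 156.85245 centroid 419.99386954389405 138.4926434526729 box ctr 419.5 138.75 size 27.0 27.5 509.75
(368, 736, 3)
```

View pics/c10.png

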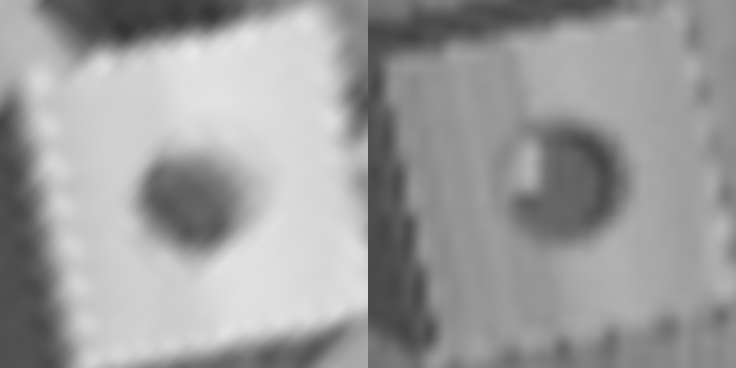

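The hole mouth, corrected from the top view, is at about (418,138.8), which agrees with where the driver hung. Next I carry it back by the same detour.

move_arm(motion=[{"tx":-0.002,"ty":0,"tz":0.056,"wx":0,"wy":-9,"wz":0,"hand":255},{"tx":-0.004,"ty":0,"tz":0.112,"wx":0,"wy":-18,"wz":0,"hand":255},{"tx":-0.006,"ty":0,"tz":0.168,"wx":0,"wy":-27,"wz":0,"hand":255},{"tx":-0.008,"ty":0,"tz":0.224,"wx":0,"wy":-36,"wz":0,"hand":255},{"tx":-0.033,"ty":0,"tz":0.262,"wx":0,"wy":-45,"wz":0,"hand":255},{"tx":-0.058,"ty":0,"tz":0.299,"wx":0,"wy":-54,"wz":0,"hand":255},{"tx":-0.084,"ty":0,"tz":0.337,"wx":0,"wy":-63,"wz":0,"hand":255},{"tx":-0.109,"ty":0,"tz":0.375,"wx":0,"wy":-72,"wz":0,"hand":255},{"tx":-0.134,"ty":0,"tz":0.412,"wx":0,"wy":-80.7,"wz":0,"hand":255},{"tx":-0.134,"ty":0,"tz":0.412,"wx":0,"wy":-80.7,"wz":0,"hand":255},{"tx":-0.134,"ty":0,"tz":0.412,"wx":0,"wy":-80.7,"wz":0,"hand":255},{"tx":-0.134,"ty":0,"tz":0.412,"wx":0,"wy":-80.7,"wz":0,"hand":255}])

```text
t: 18.6
tool_pos: [417.7, 137.0, 197.9]
tcp_rot: [-90.0, 0.0, 61.5]
ft_force: [-0.2, 0.3, -2.2]
grip_width: 0.217
```

move_arm(motion=[{"tx":0,"ty":0.02,"tz":0,"wx":0,"wy":0,"wz":0,"hand":255},{"tx":0,"ty":0.04,"tz":0,"wx":0,"wy":0,"wz":0,"hand":255},{"tx":0,"ty":0.04,"tz":0,"wx":0,"wy":0,"wz":0,"hand":255},{"tx":0,"ty":0.04,"tz":0,"wx":0,"wy":0,"wz":0,"hand":255},{"tx":0,"ty":0.04,"tz":0,"wx":0,"wy":0,"wz":0,"hand":255},{"tx":0,"ty":0.04,"tz":0,"wx":0,"wy":0,"wz":0,"hand":255}])

```text
t: 19.35
tool_pos: [417.7, 138.4, 158.5]
tcp_rot: [-90.1, -0.0, 61.6]
ft_force: [-0.1, 0.7, -1.8]
grip_width: 0.222
```

```bash
python3 - <<'E'
from h import *
st=read_state();print(st["t"],st["tool_pos"],st["tcp_rot"],st["ft_force"],st["grip_width"])
a=snapshot("scene")
grid("c11.png",[[c(a,260,140,320,240,6)]])
p=st["tool_pos"];print("tip pred",proj(a,[[p[0],p[1],p[2]-69.6],[p[0],p[1],p[2]-22.6]]).round(1),"hole",proj(a,[[418,138.8,55]]).round(1))
E
```

```text
19.35 [417.70278737 138.36899619 158.50148921] [-9.00503043e+01 -3.57314940e-02  6.16417185e+01] [-0.08316958  0.6600421  -1.81250982] 0.22182604632675154
(600, 360, 3)
tip pred [[289.1 198.5]
 [288.7 180.2]] hole [[289.3 211.1]]
```

View pics/c11.png

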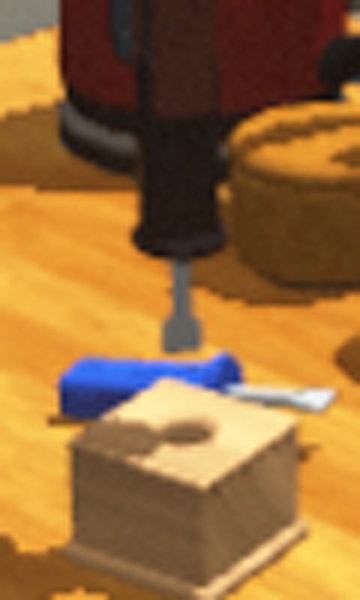

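The tip is at px (289.75,197.9) and the hole at (290.9,211.2). I shift 1 mm that way and lower.

move_arm(motion=[{"tx":-0.0005,"ty":0.01,"tz":-0.001,"wx":0,"wy":0,"wz":0,"hand":255},{"tx":-0.0005,"ty":0.022,"tz":-0.001,"wx":0,"wy":0,"wz":0,"hand":255},{"tx":-0.0005,"ty":0.034,"tz":-0.001,"wx":0,"wy":0,"wz":0,"hand":255},{"tx":-0.0005,"ty":0.045,"tz":-0.001,"wx":0,"wy":0,"wz":0,"hand":255},{"tx":-0.0005,"ty":0.045,"tz":-0.001,"wx":0,"wy":0,"wz":0,"hand":255}])

```text
t: 20.02
tool_pos: [417.1, 137.2, 111.9]
tcp_rot: [-89.9, 0.1, 61.7]
ft_force: [1.0, -0.3, -1.1]
grip_width: 0.225
```

move_arm(motion=[{"tx":0,"ty":0.012,"tz":0,"wx":0,"wy":0,"wz":0,"hand":255},{"tx":0,"ty":0.024,"tz":0,"wx":0,"wy":0,"wz":0,"hand":255},{"tx":0,"ty":0.031,"tz":0,"wx":0,"wy":0,"wz":0,"hand":255},{"tx":0,"ty":0.034,"tz":0,"wx":0,"wy":0,"wz":0,"hand":255},{"tx":0,"ty":0.0345,"tz":0,"wx":0,"wy":0,"wz":0,"hand":255},{"tx":0,"ty":0.0345,"tz":0,"wx":0,"wy":0,"wz":0,"hand":255},{"tx":0,"ty":0.0345,"tz":0,"wx":0,"wy":0,"wz":0,"hand":255}])

```text
t: 20.9
tool_pos: [418.2, 137.5, 78.7]
tcp_rot: [-90.0, -0.0, 61.7]
ft_force: [0.4, 0.2, -2.0]
grip_width: 0.233
```

move_arm(motion=[{"tx":0,"ty":0.001,"tz":0,"wx":0,"wy":0,"wz":0,"hand":255},{"tx":0,"ty":0.002,"tz":0,"wx":0,"wy":0,"wz":0,"hand":255},{"tx":0,"ty":0.002,"tz":0,"wx":0,"wy":0,"wz":0,"hand":255},{"tx":0,"ty":0.002,"tz":0,"wx":0,"wy":0,"wz":0,"hand":255}])

```text
t: 21.4
tool_pos: [418.3, 137.6, 77.4]
tcp_rot: [-90.1, 0.0, 61.7]
ft_force: [-2.9, -0.4, 9.5]
grip_width: 0.223
```

The collar is seated, with about 10 N of contact at the same TCP height as at pick-up. I release.

move_arm(motion=[{"tx":0,"ty":-0.001,"tz":0,"wx":0,"wy":0,"wz":0,"hand":255},{"tx":0,"ty":-0.001,"tz":0,"wx":0,"wy":0,"wz":0,"hand":200},{"tx":0,"ty":-0.001,"tz":0,"wx":0,"wy":0,"wz":0,"hand":150},{"tx":0,"ty":-0.001,"tz":0,"wx":0,"wy":0,"wz":0,"hand":0},{"tx":0,"ty":-0.001,"tz":0,"wx":0,"wy":0,"wz":0,"hand":0},{"tx":0,"ty":-0.001,"tz":0,"wx":0,"wy":0,"wz":0,"hand":0},{"tx":0,"ty":-0.001,"tz":0,"wx":0,"wy":0,"wz":0,"hand":0},{"tx":0,"ty":-0.001,"tz":0,"wx":0,"wy":0,"wz":0,"hand":0}])

```text
t: 22.4
tool_pos: [417.9, 137.4, 77.4]
tcp_rot: [-90.0, 0.0, 61.7]
ft_force: [0.9, 0.7, 0.1]
grip_width: 0.872
```

move_arm(motion=[{"tx":0,"ty":-0.001,"tz":0,"wx":0,"wy":0,"wz":0,"hand":0},{"tx":0,"ty":-0.03,"tz":0,"wx":0,"wy":0,"wz":0,"hand":0},{"tx":0,"ty":-0.08,"tz":0,"wx":0,"wy":0,"wz":0,"hand":0},{"tx":0,"ty":-0.13,"tz":0,"wx":0,"wy":0,"wz":0,"hand":0},{"tx":-0.06,"ty":-0.14,"tz":-0.06,"wx":0,"wy":0,"wz":0,"hand":0},{"tx":-0.1,"ty":-0.14,"tz":-0.1,"wx":0,"wy":0,"wz":0,"hand":0},{"tx":-0.14,"ty":-0.14,"tz":-0.14,"wx":0,"wy":0,"wz":0,"hand":0},{"tx":-0.14,"ty":-0.14,"tz":-0.14,"wx":0,"wy":0,"wz":0,"hand":0},{"tx":-0.14,"ty":-0.14,"tz":-0.14,"wx":0,"wy":0,"wz":0,"hand":0},{"tx":-0.14,"ty":-0.14,"tz":-0.14,"wx":0,"wy":0,"wz":0,"hand":0}])

```text
t: 23.65
tool_pos: [474.4, -50.3, 217.5]
tcp_rot: [-90.0, -0.0, 61.8]
ft_force: [-0.1, 0.5, -0.4]
grip_width: 0.999
```

```bash
python3 - <<'E'
from h import *
st=read_state();print(st["t"],st["tool_pos"],st["tcp_rot"],st["ft_force"],st["grip_width"],abs(st["qvel"]).max())
a=snapshot("scene");b=snapshot("top")
grid("c12.png",[[c(a,190,120,490,340,2)],[c(b,150,170,500,300,1.2),c(b,296,238,336,278,4)]])
E
```

```text
23.65 [474.4176725  -50.32849173 217.48685991] [-8.99821340e+01 -2.13075475e-02  6.18186721e+01] [-0.06175195  0.48163063 -0.35630643] 0.999126540912811 0.3642272734462912
(600, 600, 3)
```

The picture limit is reached, so I check numerically that the driver is upright, using the same dark-row test as at the start, and that the screw is unchanged.

```bash
python3 - <<'E'
from h import *
a=snapshot("scene")
p=a["pixels"].max(2)[170:225,270:310];ys,xs=np.nonzero(p<55);print(len(xs),[(y+170,int(xs[ys==y].min())+270,int(xs[ys==y].max())+270) for y in range(0,55,4) if (ys==y).any()])
print(proj(a,[[417.5,138,133],[417.5,138,61]]).round(1))
s=a;ctr=[411.5,-295];X,Y=np.meshgrid(np.arange(-11,11,.25),np.arange(-11,11,.25))
P=proj(s,np.c_[ctr[0]+X.ravel(),ctr[1]+Y.ravel(),np.full(X.size,26)]).astype(np.float32).reshape(*X.shape,2)
W=cv2.remap(s["pixels"].astype(np.float32).mean(2),P[...,0],P[...,1],cv2.INTER_CUBIC);m=np.hypot(X,Y)<10.5
w=np.clip(np.median(W[m])-W[m]-8,0,None);D=np.c_[X[m],Y[m]];D=D-(D*w[:,None]).sum(0)/w.sum();v=np.linalg.eigh((D*w[:,None]).T@D)[1][:,1];print("slot",np.degrees(np.arctan2(v[1],v[0]))%180)
E
```

```text
379 [(182, 287, 294), (186, 285, 296), (190, 285, 296), (194, 285, 296), (198, 285, 296), (202, 285, 296), (206, 285, 296), (210, 284, 296), (214, 289, 292)]
[[288.7 181.4]
 [289.3 209.1]]
slot 79.35478488556608
```

```bash
python3 -c "
from bench import *
print(sign_off(), read_state()['t'])"
```

```text
the job is handed in; nothing more can be done
the job is handed in; nothing more can be done
```

The screw is home and flush, and the black screwdriver hangs upright in its stand again. I handed the job in at about 24 s of the 58 s allowed; no verdict was reported.

**What I did:** I took the screwdriver from the stand, set the blade on the floor of the slot and turned it clockwise at about 10–18 N of downforce. The screw sank about 4.4 mm, until the torque rose to 0.26 N m with no further sinking, so it was at its stop. I then hung the screwdriver back, let go and moved the arm clear.

**Last checks:**
- **Screw:** Before the return the slot measured 79.5° (scene camera) and 77.3° (top camera), against 77.4° and 76.8° for the ridges. After release the scene camera still read 79.4°. It is in line to about 2°, roughly what these cameras can resolve.
- **Screwdriver:** The collar seated at the pick-up height. Its outline after release is vertical and within about a pixel of where it started.
- **Robot:** The gripper is open and clear, touching nothing.

**Failed or disagreed:**
- The viewer refused the final picture because the 12-picture limit was used up. The end state was therefore checked by numbers only.
- The other objects were not measured again at the end. I only handled the screwdriver, and no unexpected force showed up.
- The two cameras disagreed by 2–4 mm on positions. I worked around this by comparing positions within one camera and by feeling for contact.

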